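Reset the round length stop of the rail cutter

TASK

On the panel builder's bench are two length stops for the rail cutter; one has a round collar on its bar, the other a square block. Loosen the thumb screw on top of the round collar with a quarter turn anticlockwise (seen from above), then slide the collar along its bar until it stands level with the pointed index tab beside the bar, not the square-ended tab. Leave the other stop as it is.

Things in the scene. Friction and masses are not known exactly. Their poses are not given: they have to be found in the camera images.
- wing (a point): Thumb screw on the round steel collar (44 mm diameter, 34 mm along the bar): an upright black wing 40 mm long, 10 thick, 30 tall. Point: on the screw's upright axis, mid-wing, 13 mm under its top, 26 mm above the collar's top, 90 mm above the table; also over the collar's middle. x along the wing, y across its thickness, z up. Tight, the wing stands across the bar; loose, along it.
- screw (a joint): Turn of that thumb screw, rad: about 0 tight (hard stop), grows anticlockwise seen from above, hard stop at 1.75; takes about 0.1 N m, stays where left. Below 0.4 it clamps the collar; beyond, the collar slides with about 2 N and can be slid by the wing in the same grasp. The collar cannot turn about its level bar; travel 140 mm either side of the bar's middle; end posts 62 mm tall.
- index: Pointed dark steel index tab: a diamond-shaped head 28 mm wide, 30 tall, on the 8 mm base plate of the round collar's stop, robot's side of the bar. Origin: on the plate under the bar's axis, level with the tip (tip 27 mm from the axis). y along the bar, x square to it, away from the robot, z up. Collar is level when the wing point has y = 0 here. The square-ended tab, 34 mm wide, is not the goal.
- other_wing (a point): The other stop has the same base, bar and thumb screw but a square steel block (46 x 34 x 44 mm) on its bar and no tabs; it may be nearer or farther than the round one. Point near one end of its wing, 18 mm out from the screw's axis. To be left alone.

How it is judged:
By the outcome, as a careful person would: the job done as asked, in the order asked, and still so for the second after the job is handed in, with the robot touching nothing.
It also fails if it takes over 40 s, if anything falls off the work surface, if the arm or the gripper's body presses on something with over 40 N, if the wrist force passes 120 N, or if a joint passes its speed limit or range.

ROBOT

A 6-joint arm with a two-finger parallel gripper is mounted at the origin on the work surface. World frame = base frame: x ahead of the robot, y to its left, z up, the work surface at z = 0. Lengths are in m, angles in rad, forces in N, time in s.
With the tool pointing down it reaches from about 0.275 to 1 m from the base axis. Payload 8.4 kg.
Tool frame: the origin (TCP) lies at the very end of the fingers, on their centre line; the grasp point (between the pads) lies 19 mm behind it; z points along the fingers, y is the direction in which the jaws open and shut (so a half turn about z gives the same grasp; the last joint's range is limited). The gripper opens to 85 mm and grips with 20 to 120 N. Pads are 22 mm wide; open, the fingers measure 114 mm over their backs; the gripper's body (76 mm by 85 mm) begins 54 mm behind the grasp point. The pads swing forward as they close: fully open they stand 13 mm farther back than shut.
Start: joints at [-1.11, 0.353, 1.633, -0, 1.155, -0.002], TCP at [0.279, -0.559, 0.231] pointing down, gripper open.
Joint ranges: [-2.63, 2.63], [-0.92, 2.1], [0.06, 2.66], [-1.3, 4.44], [0, 2.69], [-3.02, 3.02]. Speed limits (rad/s): [2.22, 2.22, 2.79, 3.14, 3.14, 3.14].

INTERFACE

Orientations are given as a unit quaternion [x, y, z, w].
In Python, from bench import bot gives the robot as it stands. The module is installed in compiled form; this text tells all that it offers.
- The arm moves only by the shell command python3 -m handwheel 'ROWS' [OPENING] [FORCE]. ROWS is JSON, a list of rows, each a list of 6 numbers: the shift along the world's x, y, z in mm, then the turn, a rotation vector about the world's x, y, z in degrees. In form: [[dx, dy, dz, ax, ay, az], ...]. A call has 1 to 20 rows; each row shifts and turns the commanded pose from where the row before left it; what a row does not reach is not made up. A row lasts 1/10 s, in which the tool goes at most 50 mm and 8.59 degrees, less where a joint would pass 70% of its speed; a pose out of reach is approached as far as the arm can. A call with a gripper value outside its range is refused whole. OPENING is the opening, from 0 (shut) to 1 (fully open), set as the call begins (- or left out, the last holds). The fingers move at their own pace and stop on an object; FORCE is the grip in N (left out, the last holds). Time passes only in rows, so rows that do not move let the fingers close. It gives the time, the measured TCP pose, the force and the opening at its end, in the units of the state.
- bot.read_state(): the state, without advancing time (a new reading comes with each control period).
- bot.read_camera(name): name is "scene" or "top" or "wrist"; returns a dict with "frame" (400x640x3 uint8, red, green, blue), "intrinsics" (3x3 intrinsics, pixels), "k1" (the pictures are not rectified: a ray, as slopes to the right and down, at radius r is drawn at 1 + k1 r^2 times it, then the intrinsics apply), "xyz" and "attitude" of the camera in the world. Camera axes: x right, y down, z forward; pixel columns grow to the right and rows downward; lengths in m; the calibration is good to about 2 mm. A picture is of the moment at which its call begins. There is no depth.
- bot.job_done(): hands the job in, once; it reports no verdict.
The state is a dict: "clock": time; "joints": joint angles; "dq": joint speeds; "joint_efforts": joint torques, N m; "tool_pos": TCP position; "orientation": TCP orientation; "wrist_force": force on the tool from outside, world axes, zero at the start; "torque": the same for the moment, N m; "grip_width": opening from 0.0 (shut) to 1.0 (fully open).
Only numpy, scipy, OpenCV 4.12 (cv2) and the standard library are available. Lean on these libraries where they do the work, as an engineer would, in place of code of your own. Each camera call takes 0.05 s, during which the arm holds its last target.

## Working session

There is one attempt and no reset: what is moved stays moved. The work goes in short steps, Python scripts to look and compute and a shell command to move; the robot and the scene stay as the last step left them, time stands still between calls to the robot, and variables do not carry over. Pictures are saved under pics/ and viewed, and the job is handed in when it is done.

```bash
mkdir -p pics; cat > h.py <<'E'
import numpy as np,cv2
from bench import bot
from scipy.spatial.transform import Rotation as R
def snap(n,f):
    c=bot.read_camera(n); cv2.imwrite('pics/'+f,c['frame'][:,:,::-1]); return c
def rot(c):
    a=np.array(c['attitude'],float)
    return R.from_quat(a).as_matrix() if a.size==4 else a.reshape(3,3)
def ray(c,u,v):
    K=np.array(c['intrinsics']);d=np.array([(u-K[0,2])/K[0,0],(v-K[1,2])/K[1,1]]);p=d.copy()
    for _ in range(30): p=d/(1+c['k1']*(p@p))
    return np.array(c['xyz']),rot(c)@np.array([p[0],p[1],1])
def plane(c,u,v,z):
    o,d=ray(c,u,v); return o+d*(z-o[2])/d[2]
def proj(c,P):
    q=rot(c).T@(np.array(P)-np.array(c['xyz']));p=q[:2]/q[2];p=p*(1+c['k1']*(p@p));K=np.array(c['intrinsics'])
    return K[0,0]*p[0]+K[0,2],K[1,1]*p[1]+K[1,2]
E
python3 - <<'E'
from h import *
for n in ['scene','top','wrist']:
    c=snap(n,n+'0.png'); print(n,c['xyz'],c['attitude'],c['k1'],c['intrinsics'])
print(bot.read_state())
E
```

```text
scene [0.77116722 0.25659994 0.63700786] [ 0.28347512  0.91654845 -0.27182513 -0.07544467] -0.010829370384108923 [[496.63387339   0.         319.77125441]
 [  0.         496.63387339 198.39237674]
 [  0.           0.           1.        ]]
top [ 0.41948224 -0.0166233   0.74065516] [-0.70359418  0.704169   -0.06411389  0.0706446 ] -0.05048343264943816 [[391.60799043   0.         323.43246834]
 [  0.         391.60799043 202.51026207]
 [  0.           0.           1.        ]]
wrist [ 0.34301007 -0.52745866  0.37375684] [ 0.84196512 -0.5207662  -0.0747869   0.11960028] -0.06407842826988823 [[334.86000563   0.         317.26010497]
 [  0.         334.86000563 196.53447916]
 [  0.           0.           1.        ]]
{'clock': 0.15, 'joints': array([-1.11040220e+00,  3.53499292e-01,  1.63392645e+00,  2.97025064e-06,
        1.15520435e+00, -2.35854234e-03]), 'dq': array([-0.00017804, -0.00074923, -0.0002063 ,  0.00064909, -0.00081329,
        0.00037957]), 'joint_efforts': array([ 1.49330208e-03, -6.05632782e+01, -3.42338490e+01,  9.64267838e-05,
        6.18967577e-03,  7.24966668e-06]), 'tool_pos': array([ 0.2788791 , -0.55894638,  0.23074352]), 'orientation': array([ 9.73351706e-01,  2.29316782e-01, -1.16437455e-04, -5.05484587e-04]), 'wrist_force': array([ 0.18757753, -0.72675436, -0.53487894]), 'torque': array([-0.00021898, -0.04537741, -0.03431071]), 'grip_width': 0.9997187476118634}
```

View pics/top0.png

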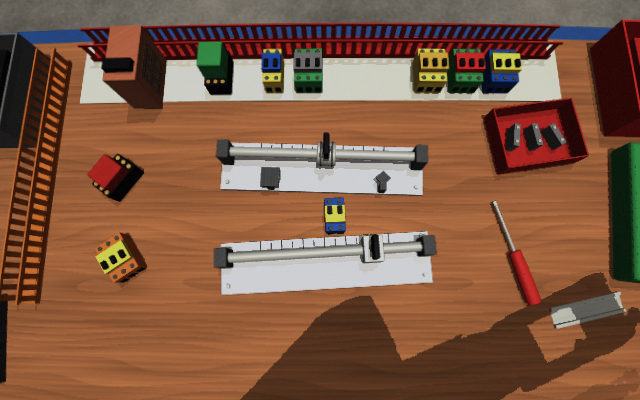

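View pics/scene0.png

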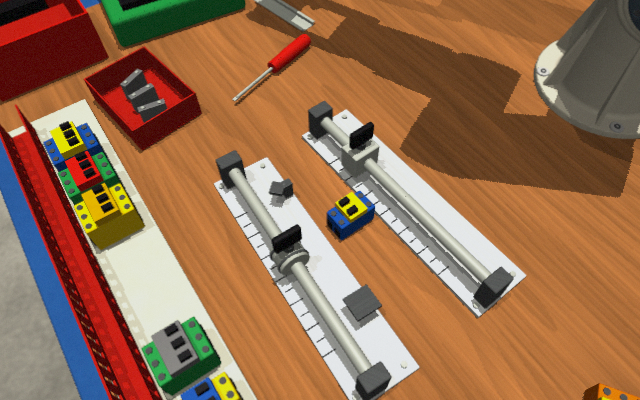

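```bash
python3 - <<'E'
from h import *
a=cv2.imread('pics/top0.png')[125:205,210:440]; cv2.imwrite('pics/topz.png',cv2.resize(a,None,fx=3.4,fy=3.4,interpolation=cv2.INTER_CUBIC))
a=cv2.imread('pics/scene0.png')[140:400,205:425]; cv2.imwrite('pics/scz.png',cv2.resize(a,None,fx=2.3,fy=2.3,interpolation=cv2.INTER_CUBIC))
E
```

```text
(no output)
```

View pics/topz.png

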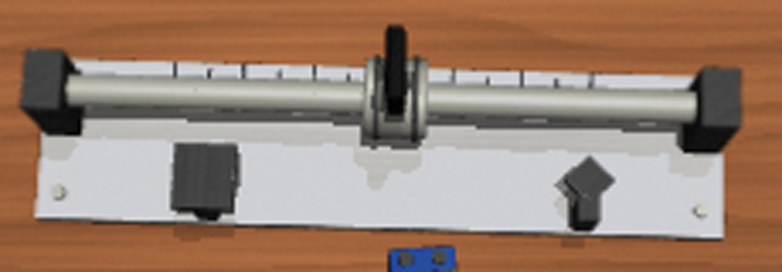

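View pics/scz.png

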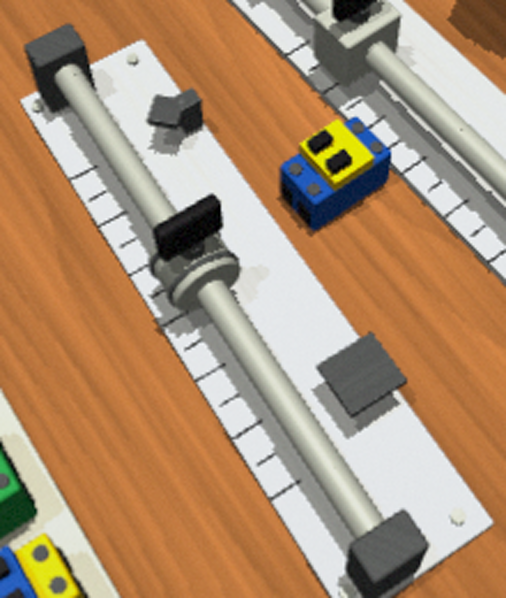

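```bash
python3 - <<'E'
from h import *
t=bot.read_camera('top'); s=bot.read_camera('scene')
T=lambda x,y:(210+(x+.5)/3.4-.5,125+(y+.5)/3.4-.5)
S=lambda x,y:(205+(x+.5)/2.3-.5,140+(y+.5)/2.3-.5)
def tri(a,b):
    o1,d1=ray(t,*a);o2,d2=ray(s,*b)
    k=np.linalg.lstsq(np.c_[d1,-d2],o2-o1,rcond=None)[0]
    p=o1+k[0]*d1;q=o2+k[1]*d2;return (p+q)/2,np.linalg.norm(p-q)
A=plane(t,*T(68,90),.042);B=plane(t,*T(696,105),.042);print('bar top',A,B,np.degrees(np.arctan2(*(A-B)[:2])))
C=plane(s,*S(67,76),.042);D=plane(s,*S(370,527),.042);print('bar scene',C,D)
print('tip',tri(T(590,156),S(150,120)))
print('tip outer', plane(t,*T(590,156),.038), plane(s,*S(150,120),.038))
for x,y in [(590,156),(615,178),(568,178),(586,200)]: print(plane(t,*T(x,y),.038))
print('wing far end top',tri(T(396,26),S(158,233)),plane(t,*T(396,26),.103))
for x,y in [(155,237),(163,258),(217,196),(221,219)]: print('sc',plane(s,*S(x,y),.103))
# masks wing
E
```

```text
bar top [0.65298526 0.16582703 0.042     ] [ 0.64332146 -0.17949524  0.042     ] 1.6029963168840327
bar scene [ 0.64350022 -0.17542139  0.042     ] [0.65289521 0.16051389 0.042     ]
tip (array([ 0.61573124, -0.12081914,  0.03518602]), np.float64(0.0016920478267759278))
tip outer [ 0.61555133 -0.12104354  0.038     ] [ 0.61598428 -0.11830065  0.038     ]
[ 0.61555133 -0.12104354  0.038     ]
[ 0.60313486 -0.1342975   0.038     ]
[ 0.60316833 -0.10868729  0.038     ]
[ 0.59083954 -0.11813361  0.038     ]
wing far end top (array([ 0.66614456, -0.0150161 ,  0.10121448]), np.float64(0.0008077832680798097)) [ 0.66575059 -0.01531466  0.103     ]
sc [ 0.66879407 -0.01263117  0.103     ]
sc [6.71728718e-01 2.86452922e-04 1.03000000e-01]
sc [ 0.6284276 -0.0149368  0.103    ]
sc [ 0.63429372 -0.00191664  0.103     ]
```

```bash
python3 -m handwheel '[[23,34,0,0,0,-1.75],[23,34,0,0,0,-1.75],[23,34,0,0,0,-1.75],[23,34,0,0,0,-1.75],[23,34,0,0,0,-1.75],[23,34,0,0,0,-1.75],[23,34,0,0,0,-1.75],[23,34,0,0,0,-1.75],[23,34,0,0,0,-1.75],[23,34,0,0,0,-1.75],[23,34,0,0,0,-1.75],[23,34,0,0,0,-1.75],[23,34,0,0,0,-1.75],[23,34,0,0,0,-1.75],[23,34,0,0,0,-1.75],[23,34,0,0,0,-1.75],[0,0,0,0,0,0],[0,0,0,0,0,0]]'
python3 - <<'E'
from h import *
c=snap('wrist','w1.png'); print(c['xyz']); s=bot.read_state(); print(s['joints'],s['tool_pos'],R.from_quat(s['orientation']).as_matrix().round(4))
print(proj(c,[.648,-.0145,.103]),proj(c,[.6157,-.12,.038]))
E
```

```text
clock: 2.05
tool_pos: [0.647, -0.0146, 0.2308]
orientation: [1.0, -0.012, -0.0, 0.0]
wrist_force: [-0.2, 0.1, 0.5]
grip_width: 0.999
[ 0.71860572 -0.01627946  0.37383994]
[-2.59624255e-02  3.87368417e-01  1.58355807e+00 -3.96235723e-04
  1.17166944e+00  1.56988221e+00] [ 0.64654289 -0.01541425  0.23087975] [[ 9.997e-01 -2.490e-02 -1.000e-03]
 [-2.490e-02 -9.997e-01 -3.000e-04]
 [-1.000e-03  4.000e-04 -1.000e+00]]
(np.float64(317.0512830929723), np.float64(186.85826835833558)) (np.float64(417.9653181990764), np.float64(198.7039989779359))
```

View pics/w1.png

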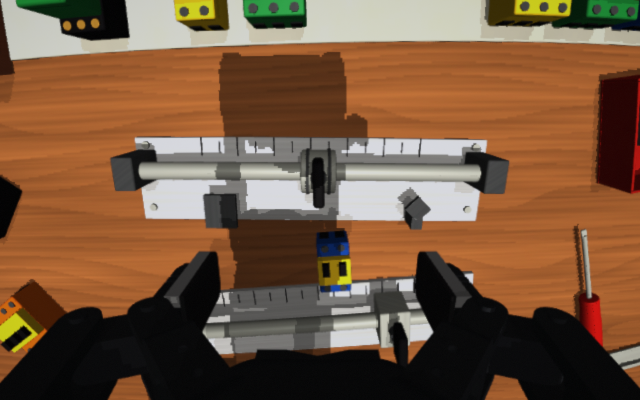

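```bash
python3 - <<'E'
from h import *
a=cv2.imread('pics/w1.png')[130:235,280:480]; cv2.imwrite('pics/w1z.png',cv2.resize(a,None,fx=4,fy=4,interpolation=cv2.INTER_CUBIC))
E
```

```text
(no output)
```

View pics/w1z.png

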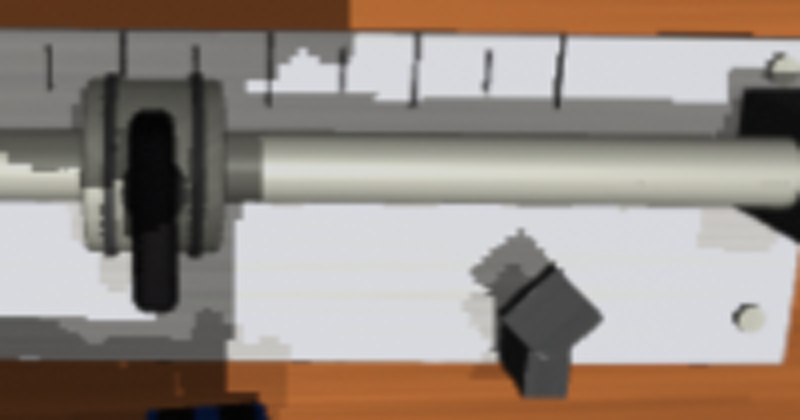

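```bash
python3 - <<'E'
from h import *
c=bot.read_camera('wrist')
W=lambda x,y:(280+(x+.5)/4-.5,130+(y+.5)/4-.5)
for p,z in [((154,112),.103),((156,310),.103),((153,85),.042),((553,264),.038),((603,318),.038),((502,314),.038),((550,368),.038),((260,170),.042),((740,172),.042)]: print(p,plane(c,*W(*p),z))
s=cv2.imread('pics/scene0.png')[210:290,250:330]; cv2.imwrite('pics/scw.png',cv2.resize(s,None,fx=7,fy=7,interpolation=cv2.INTER_CUBIC))
E
```

```text
(154, 112) [ 0.67214046 -0.01687607  0.103     ]
(156, 310) [ 0.62968398 -0.01627316  0.103     ]
(153, 85) [ 0.66855131 -0.01671545  0.042     ]
(553, 264) [ 0.61846972 -0.12058817  0.038     ]
(603, 318) [ 0.60314158 -0.13497056  0.038     ]
(502, 314) [ 0.60498384 -0.10774955  0.038     ]
(550, 368) [ 0.58933355 -0.12155196  0.038     ]
(260, 170) [ 0.64631937 -0.04324907  0.042     ]
(740, 172) [ 0.64302663 -0.16654175  0.042     ]
```

View pics/scw.png

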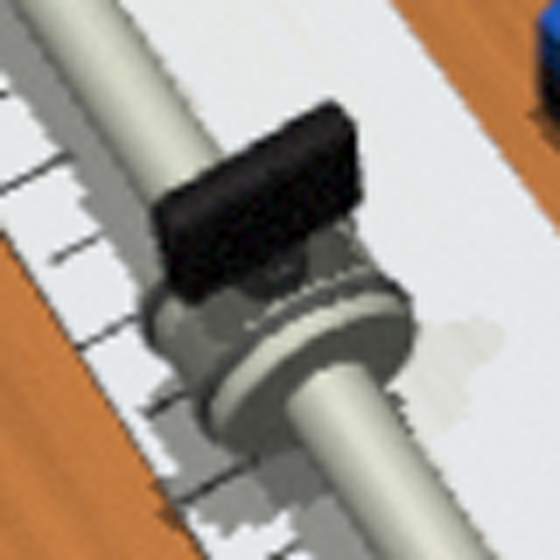

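```bash
python3 -m handwheel '[[2.5,-0.5,-32,0,0,0],[0,0,-32,0,0,0],[0,0,-32,0,0,0],[0,0,-31,0,0,0],[0,0,-30,0,0,0],[0,0,0,0,0,0],[0,0,0,0,0,0]]' 0.5
python3 - <<'E'
from h import *
c=snap('wrist','w2.png');s=bot.read_state();print(s['tool_pos'])
snap('scene','s2.png')
E
```

```text
clock: 2.85
tool_pos: [0.6491, -0.0167, 0.0747]
orientation: [1.0, -0.014, -0.0, 0.0]
wrist_force: [0.6, -0.7, 0.5]
grip_width: 0.499
[ 0.65017221 -0.01655587  0.07579895]
```

View pics/w2.png

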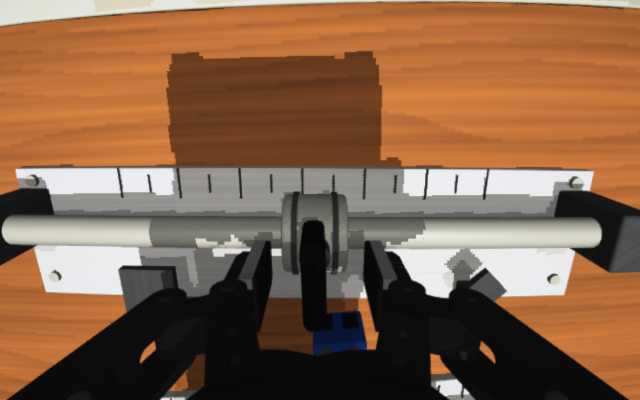

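View pics/s2.png

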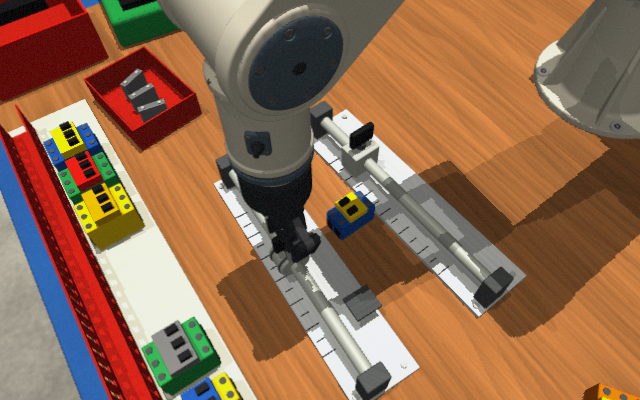

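The wing (column 314) is centred between the pads (columns 258 and 378), so I'll close.

```bash
python3 -m handwheel '[[0,0,0,0,0,0],[0,0,0,0,0,0],[0,0,0,0,0,0],[0,0,0,0,0,0],[0,0,0,0,0,0],[0,0,0,0,0,0],[0,0,0,0,0,0]]' 0 40
python3 - <<'E'
from h import *
c=snap('wrist','w3.png');s=bot.read_state();print(s['tool_pos'],s['torque'])
E
```

```text
clock: 3.65
tool_pos: [0.6503, -0.0157, 0.0757]
orientation: [1.0, -0.013, 0.001, 0.0]
wrist_force: [-1.2, 0.5, 5.8]
grip_width: 0.109
[ 0.65029944 -0.01569016  0.07570112] [0.04494324 0.26153717 0.06397204]
```

View pics/w3.png

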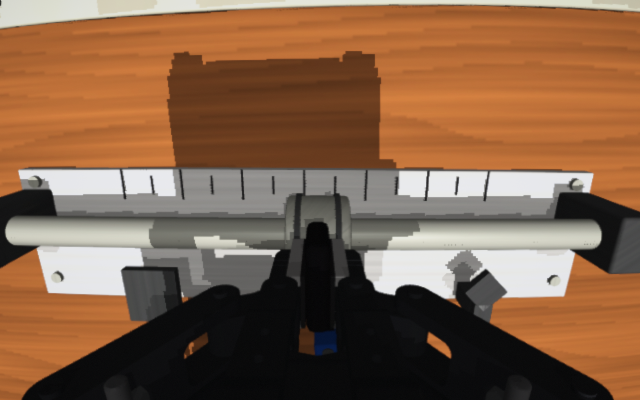

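```bash
python3 -m handwheel '[[0,0,0,0,0,6],[0,0,0,0,0,6],[0,0,0,0,0,6],[0,0,0,0,0,6],[0,0,0,0,0,6],[0,0,0,0,0,6],[0,0,0,0,0,6],[0,0,0,0,0,6],[0,0,0,0,0,6],[0,0,0,0,0,6],[0,0,0,0,0,6],[0,0,0,0,0,6],[0,0,0,0,0,6],[0,0,0,0,0,6],[0,0,0,0,0,6],[0,0,0,0,0,0],[0,0,0,0,0,0]]'
python3 - <<'E'
from h import *
c=snap('wrist','w4.png');c=snap('top','t4.png');s=bot.read_state();print(s['tool_pos'],s['torque'],s['wrist_force'],R.from_quat(s['orientation']).as_matrix()[:,1])
E
```

```text
clock: 5.4
tool_pos: [0.6485, -0.0153, 0.0756]
orientation: [0.716, 0.698, -0.001, -0.001]
wrist_force: [-7.1, 2.0, 12.3]
grip_width: 0.109
[ 0.64847172 -0.01529361  0.07565122] [0.36620232 1.32045134 0.02674729] [-8.69790669  0.86057447 11.7150374 ] [ 0.99966931 -0.0256484  -0.00185425]
```

View pics/w4.png

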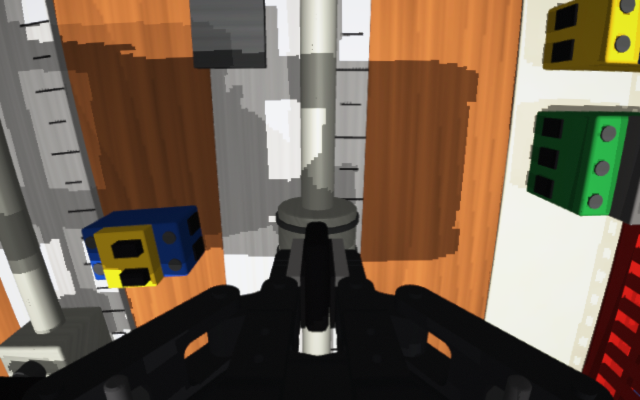

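View pics/t4.png

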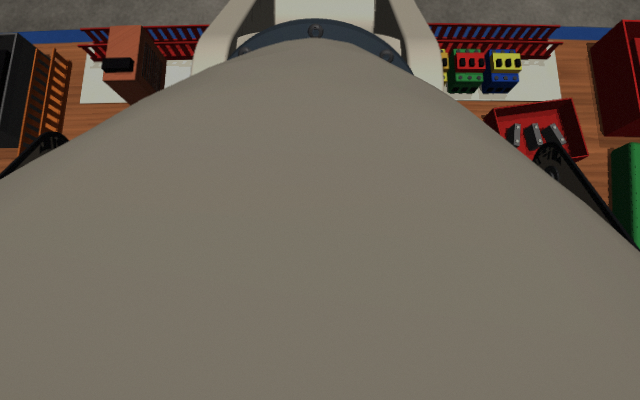

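```bash
python3 -m handwheel '[[-1,-5,0,0,0,0],[-0.3,-10,0,0,0,0],[-0.3,-10,0,0,0,0],[-0.3,-10,0,0,0,0],[-0.3,-10,0,0,0,0],[-0.3,-10,0,0,0,0],[-0.3,-10,0,0,0,0],[-0.3,-10,0,0,0,0],[-0.2,-10,0,0,0,0],[-0.2,-10,0,0,0,0],[-0.2,-5,0,0,0,0],[0,-3,0,0,0,0],[0,0,0,0,0,0],[0,0,0,0,0,0]]'
python3 - <<'E'
from h import *
c=snap('wrist','w5.png');c=snap('scene','s5.png');s=bot.read_state();print(s['tool_pos'],s['torque'],s['wrist_force'],s['grip_width'])
E
```

```text
clock: 6.9
tool_pos: [0.6452, -0.1191, 0.0757]
orientation: [0.716, 0.698, -0.001, -0.0]
wrist_force: [-6.4, -1.0, 10.9]
grip_width: 0.112
[ 0.6451349  -0.11907655  0.07566378] [-0.1038652   1.09036686 -0.01714061] [-6.52064546 -0.43285538 10.7483956 ] 0.11185391466837519
```

View pics/w5.png

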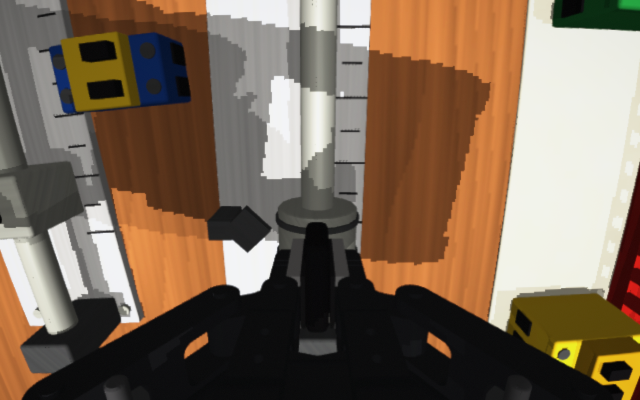

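View pics/s5.png

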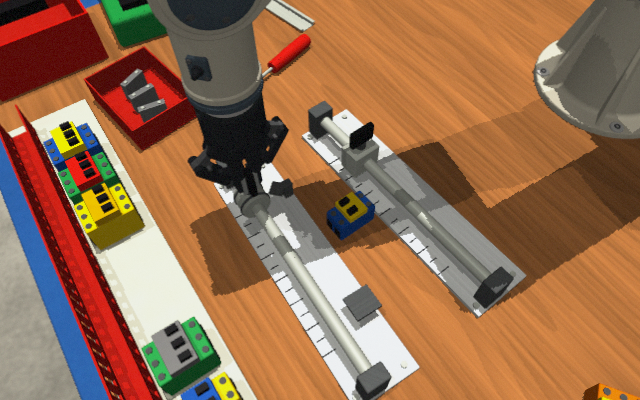

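```bash
python3 - <<'E'
from h import *
a=cv2.imread('pics/w5.png')[180:300,200:370]; a=cv2.convertScaleAbs(a,alpha=1.8,beta=20); cv2.imwrite('pics/w5z.png',cv2.resize(a,None,fx=4.6,fy=4.6,interpolation=cv2.INTER_CUBIC))
E
```

```text
(no output)
```

View pics/w5z.png

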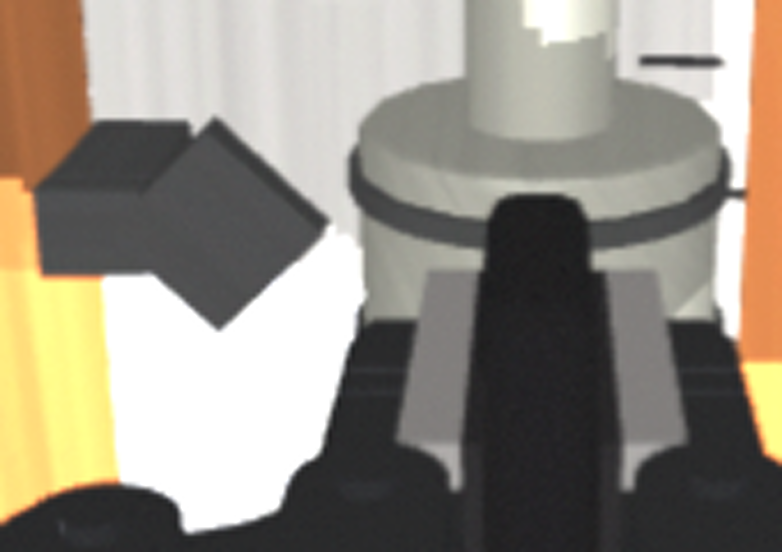

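```bash
cat > m.py <<'E'
from h import *
bd=np.array([.028,1,0]);bd/=np.linalg.norm(bd)
E
python3 - <<'E'
from m import *
c=bot.read_camera('wrist')
W=lambda x,y:(200+(x+.5)/4.6-.5,180+(y+.5)/4.6-.5)
s=lambda p,z:plane(c,*W(*p),z)@bd
t=s((325,228),.038);print('tip',t,plane(c,*W(325,228),.038),[s((215,120),.038),s((220,328),.038)])
for p in [(360,140),(720,142)]:print('collar',s(p,.042)-.017-t)
print('wing',s((538,195),.103)-.02-t, 'tcp',bot.read_state()['tool_pos']@bd-t)
E
```

```text
tip -0.1024708574133041 [ 0.61842743 -0.11982699  0.038     ] [np.float64(-0.08821968395470178), np.float64(-0.1163866594576137)]
collar -0.003945901815791783
collar -0.004081327759706169
wing 0.008939491018278081 tcp 0.0015108306524349024
```

```bash
python3 - <<'E'
from m import *
c=bot.read_camera('wrist')
W=lambda x,y:(200+(x+.5)/4.6-.5,180+(y+.5)/4.6-.5)
s=lambda p,z:plane(c,*W(*p),z)@bd
t=s((325,228),.038);print(c['xyz'])
print('wing',s((538,195),.073)-.02-t)
for p,z in [((540,180),.064),((540,138),.050),((540,250),.064),((540,218),.064)]:print('collar',(s(p,z)-t))
print('stem base',s((38,188),.008)-t,s((38,275),.008)-t)
E
```

```text
[ 0.64777014 -0.04819935  0.21874446]
wing -0.0023261700041957434
collar 0.016000799804429422
collar 0.01604830159455517
collar 0.0079479507535484
collar 0.011658028995568517
stem base -0.005975833074512271 -0.019813146561485515
```

```bash
python3 -m handwheel '[[0,0,0,0,0,0],[0,0,0,0,0,0],[0,0,0,0,0,0],[0,0,0,0,0,0],[0,0,20,0,0,0],[0,0,40,0,0,0],[0,0,40,0,0,0],[0,-36,0,0,0,0],[0,-36,0,0,0,0],[0,0,0,0,0,0],[0,0,0,0,0,0]]' 0.5
python3 - <<'E'
from m import *
c=snap('wrist','w6.png');print(c['xyz'])
a=cv2.imread('pics/w6.png')
P=proj(c,[.64,-.12,.05]);print(P);u,v=int(P[0]),int(P[1]);print(u-100,v-75)
a=a[max(v-75,0):v+75,u-100:u+100]; cv2.imwrite('pics/w6z.png',cv2.resize(a,None,fx=4,fy=4,interpolation=cv2.INTER_CUBIC))
E
```

```text
clock: 8.2
tool_pos: [0.6456, -0.1913, 0.174]
orientation: [0.717, 0.697, 0.0, -0.0]
wrist_force: [-0.6, -0.1, 0.1]
grip_width: 0.503
[ 0.64823734 -0.12056983  0.31715882]
(np.float64(306.7565726507412), np.float64(99.4172255973483))
206 24
```

View pics/w6z.png

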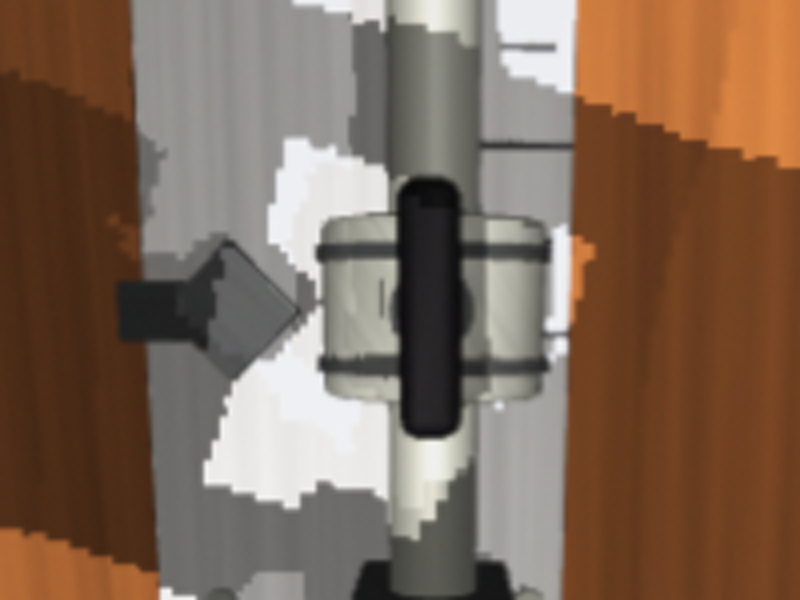

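View pics/w6.png

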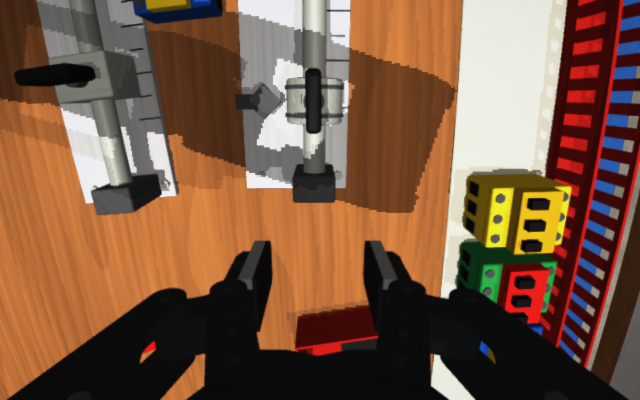

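```bash
python3 - <<'E'
from m import *
c=bot.read_camera('wrist')
W=lambda x,y:(206+(x+.5)/4-.5,24+(y+.5)/4-.5)
s=lambda p,z:plane(c,*W(*p),z)@bd
for zt in(.035,.038):
  t=s((301,310),zt);print(t,(s((228,240),zt)+s((234,380),zt))/2-t)
print('collar ridges',(s((432,250),.064)+s((432,366),.064))/2-t,(s((320,250),.042)+s((320,366),.042))/2-t)
print('wing',(s((430,178),.103)+s((432,438),.103))/2-t)
print('bar',plane(c,*W(434,20),.042),plane(c,*W(432,550),.042))
print('plate edge',plane(c,*W(574,100),.008),plane(c,*W(563,590),.008))
a=plane(c,*W(430,190),.103);b=plane(c,*W(432,428),.103);print('wing dir',np.degrees(np.arctan2(*(a-b)[:2])))
E
```

```text
-0.10254045240992626 -0.00010522455256474494
-0.10253063806896509 -0.00010410540596912654
collar ridges 0.00032522616250320324 0.0002861014671920459
wing 8.956084039929424e-05
bar [ 0.64699278 -0.06706384  0.042     ] [ 0.64363819 -0.16886672  0.042     ]
plate edge [ 0.67654354 -0.07741617  0.008     ] [ 0.67359972 -0.18524427  0.008     ]
wing dir 1.1903709186213316
```

```bash
python3 -m handwheel '[[0,0,30,0,0,0],[0,-10,30,0,0,0],[0,0,0,0,0,0],[0,0,0,0,0,0]]'
python3 - <<'E'
from m import *
snap('scene','s7.png'); s=bot.read_state(); print(s['wrist_force'],s['clock'])
E
```

```text
clock: 8.7
tool_pos: [0.6462, -0.2, 0.2347]
orientation: [0.716, 0.698, 0.0, 0.0]
wrist_force: [-0.4, 0.1, -0.4]
grip_width: 0.5
[-0.21843752  0.51055374 -0.14809184] 8.75
```

View pics/s7.png

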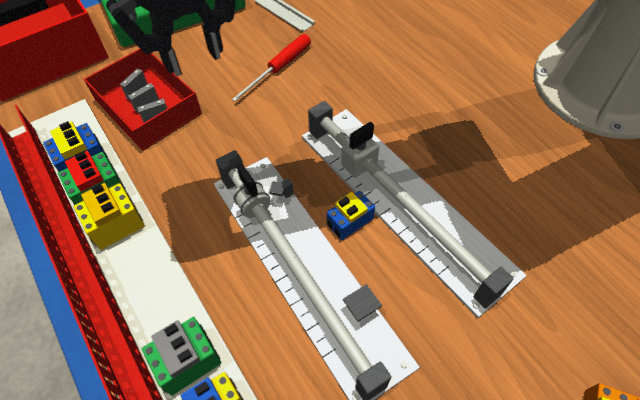

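The scene view shows the collar at (250,197) beside the pointed tab at (282,188), with the wing along the bar. The other stop's wing is unchanged at (361,135), and the gripper is clear.

```bash
python3 -c "
from bench import bot
print(bot.job_done())"
```

```text
the job is handed in; nothing more can be done
None
```

I turned the round collar's thumb screw 90° anticlockwise, slid the collar about 104 mm along its bar in the same grasp, and released it level with the pointed tab. I handed the job in at about 9 s on the robot's clock.

- **Position:** The last wrist picture, taken almost straight above, puts the wing 0.1 mm and the collar 0.3 mm from level with the tip. The wing lies within about half a degree of the bar.
- **Rest of the bench:** In the last scene picture the other stop looks unchanged. The arm is clear of everything, with the wrist force under 1 N. The highest force I saw in the readings taken between moves was about 14 N.
- **Checks that disagreed:** While the wing was still gripped, an oblique wrist picture gave offsets from −4 to +9 mm. The +9 mm came from my taking the bottom edge of the wing for its top; corrected, it was −2.3 mm. I relied on the overhead view, which hardly depends on the assumed heights.

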